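# Raise the dust hood window to the set height

## Task

Open the small dust hood on the desk: with the fingertips, push its slanted counterweighted window gently up from beneath the lip along its lower edge, until the window's index tab is level with the black pointer on the rail, and leave it standing there. Only push the lip, do not pinch it or fling the window up, and leave the pointer clip and the things standing in and around the hood where they are.

Things in the scene. Friction and masses are not known exactly. Their poses are not given: they have to be found in the camera images.
- hood: Dust hood fixed to the desk: aluminium frame, clear panels, 380 wide, 320 deep, 430 high. Origin on the desk, middle of the front edge of its 6 mm base plate; x into the hood, y left, z up. Two rails (24 mm wide, centres 165 mm left and right) rise 440 mm from the front edge, leaning back (into the hood) 30 deg from upright. The window slides between them; below it the front is open.
- sash (a joint): Travel of the window up along its leaning rails, in m: 0 is lowest (lip underside 100 mm up the rails, about 93 mm above the desk), 0.22 is the top stop. Moves along the rails only. Clear pane 300 wide x 190 mm high. Nearly balanced: it needs 1.5 to 3.5 N to slide and stays where it is left. Push on the lip's underside or front lower edge; fingers on the lip's underside and top at once count as pinching.
- lip_edge (a point): Middle of the lip's front lower edge, where fingers push; moves with the window. The lip: dark steel flange along the window's lower edge, 220 wide, 9 thick, out 46 mm from the window's plane at right angles to it (outwards and 30 deg upwards). The point's z axis points up the rails, x into the hood at right angles to the window, y along the lip to the left.
- sash_index (a point): Middle of the black index tab (28 x 3 mm) on the window at lip level, beside the right (-y) rail. Axes as for lip_edge.
- pointer (a joint): Height setting of the black pointer clip on the right rail, in m, on the same scale as joint sash: the two are level when both read the same. The clip is stiff and stays put unless knocked.
- pointer_tip (a point): Tip of the pointer clip (black block 40 x 34 x 22 mm with a dart towards the window, steel thumb screw in front) on the right (-y) rail. It coincides with sash_index when the window is at the marked height. Axes as for lip_edge.
- pen_a: Loose white and grey ball pen 140 x 11 mm lying in front of the hood; origin under its middle, x along it. Leave alone.
- pen_b: Second such pen, lying in front of the hood. Leave alone.
- pen_c: Third such pen, lying on the hood's base plate. Leave alone.
- tray: Clear open parts tray 110 x 150 x 30 mm on the hood's base plate; origin under its middle. Leave alone.
- mouse: Black computer mouse 105 x 60 x 32 mm on the desk to the right; origin under its middle. Leave alone.
- pen_pot: Grey pot of pens, 76 mm across, 146 mm high with the pens, on the desk to the left; origin under its middle. Leave alone.
- refill_box: Clear box with a white lid 100 x 130 x 32 mm on the desk to the left; origin under its middle. Leave alone.

How it is judged:
By the outcome, as a careful person would: the job done as asked, in the order asked, and still so for the second after the job is handed in, with the robot touching nothing.
It also fails if it takes over 37 s, if anything falls off the work surface, if the arm or the gripper's body presses on something with over 40 N, if the wrist force passes 120 N, or if a joint passes its speed limit or range.

## Robot

A 6-joint arm with a two-finger parallel gripper is mounted at the origin on the work surface. World frame = base frame: x ahead of the robot, y to its left, z up, the work surface at z = 0. Lengths are in m, angles in degrees, forces in N, time in s.
With the tool pointing down it reaches from about 0.275 to 0.725 m from the base axis. Payload 15.9 kg.
Tool frame: the origin (TCP) lies on the centre line of the jaws, within the pads' length; the fingertips stand 11 mm ahead of it and the grasp point (between the pads) lies 8 mm behind it (ctrl.tcp_to_tips is the distance from the TCP to the fingertips, in m); z points along the fingers, y is the line along which they close (so a half turn about z gives the same grasp; the last joint's range is limited). The gripper opens to 85 mm and grips with 20 to 120 N. Pads are 22 mm wide; open, the fingers measure 114 mm over their backs; the gripper's body (76 mm by 85 mm) begins 54 mm behind the grasp point. The pads swing forward as they close: fully open they stand 13 mm farther back than shut.
Start: joints at [76.261, 12.198, -1.971, 75.831, 0, 90], TCP at [0.119, 0.486, 0.242] pointing down, gripper open.
Joint ranges: [-170.91, 170.91], [-42.67, 98.43], [-65.05, 77.54], [-120.47, 116.71], [-90, 82.35], [-180, 180]. Speed limits (degrees/s): [108.29, 108.29, 136.94, 147.25, 180, 180].

## Interface

Orientations are given as [roll, pitch, yaw] about the fixed x, y, z axes, in that order (R = Rz(yaw) Ry(pitch) Rx(roll)).
In Python, from station import ctrl gives the robot as it stands.
- The arm moves only by the tool play_rows, never from a script. Its argument "steps" is a list of rows, each an object of numbers: "x", "y", "z": the shift along the tool's x, y, z in m; "ax", "ay", "az": the turn, a rotation vector about the tool's x, y, z in degrees; "gripper": the gripper command: -1 is shut, 1 is fully open, values between are in proportion. In form: [{"x": .., "y": .., "z": .., "ax": .., "ay": .., "az": .., "gripper": ..}, ...]. A call has 1 to 12 rows; each row is the pose to reach, as a shift and turn from the pose commanded when the call began, along the tool's axes at that moment; what a row does not reach only later rows make up. A row lasts 1/8 s, in which the tool goes at most 62.5 mm and 10.7 degrees, less where a joint would pass 70% of its speed; a pose out of reach is approached as far as the arm can. A call with a gripper value outside its range is refused whole. The fingers move at their own pace and stop on an object; "grip_force" is the grip in N (left out, the last holds). Time passes only in rows, so rows that repeat a pose let the fingers close. It gives the time, the measured TCP pose, the force, the opening and the grip force at its end, in the units of the state.
- ctrl.sense(): the state, without advancing time (a new reading comes with each control period).
- ctrl.get_image(name): name is "scene" or "top" or "wrist"; returns (picture, depth): 420x560x3 uint8, blue, green, red; 420x560 float32, m along the optical axis (not along the pixel's ray), 0 where there is no reading.
- ctrl.camera_model(name): a dict with "mtx" (3x3 intrinsics, pixels), "world_from_camera" (4x4, takes a point from camera to world coordinates); the wrist camera has in their place "hand_eye" (4x4, takes a point from camera to tool coordinates, whose origin is the TCP and whose axes are the flange's). Camera axes: x right, y down, z forward; pixel columns grow to the right and rows downward; lengths in m; the calibration is good to about 2 mm. A picture is of the moment at which its call begins: read the wrist's pose just before it. camera_model takes no time and is no camera call.
- ctrl.job_done(): hands the job in; it is judged then, once.
The state is a dict: "time_s": time; "joint_pos": joint angles; "joint_velocities": joint speeds; "joint_torque": joint torques, N m; "ee_pos": TCP position; "tool_rot": TCP orientation; "contact_force": force on the tool from outside, world axes, zero at the start; "moment": the same for the moment, N m; "width": opening from 0.0 (shut) to 1.0 (fully open); "grip_force": force on a finger pad.
Only numpy, scipy, OpenCV 4.12 (cv2) and the standard library are available. Lean on these libraries where they do the work, as an engineer would, in place of code of your own. Each camera call takes 0.05 s, during which the arm holds its last target. There are 200 camera calls.

## Working session

There is one attempt and no reset: what is moved stays moved. The work goes in short steps, Python scripts to look and compute and a tool call to move; the robot and the scene stay as the last step left them, time stands still between calls to the robot, and variables do not carry over. Pictures are saved under pics/ and viewed, at most 10 in all, crops included, and the job is handed in when it is done.

Besides the shell and the picture viewer there is one more tool, called after "Emit:" as name([rows], argument=value, ...), one row to a line, values as JSON. play_rows: Moves the arm, as the interface text tells. Its arguments: {"type":"object","properties":{"steps":{"type":"array"},"grip_force":{"type":"number"}},"required":["steps"]}

```bash
mkdir -p pics; ls; python3 - <<'E'
from station import ctrl
import cv2,numpy as np
s=ctrl.sense();print(s['ee_pos'],s['tool_rot'],s['time_s'],s['width'],ctrl.tcp_to_tips)
for n in('scene','top'):
    im,d=ctrl.get_image(n);cv2.imwrite(f'pics/{n}0.png',im);np.save(f'pics/{n}0.npy',d)
    m=ctrl.camera_model(n);print(n,np.round(m['mtx'],1).tolist(),np.round(m['world_from_camera'],4).tolist())
E
```

```text
pics
[0.11867507 0.48538033 0.2418209 ] [-1.79934838e+02 -1.28799702e-03  1.66259457e+02] 0.0 0.9965719172050937 0.011
scene [[484.7, 0.0, 277.8], [0.0, 484.7, 208.3], [0.0, 0.0, 1.0]] [[0.9957, 0.0597, -0.0713, 0.6045], [0.092, -0.745, 0.6607, -0.8087], [-0.0137, -0.6644, -0.7472, 0.9944], [0.0, 0.0, 0.0, 1.0]]
top [[405.0, 0.0, 273.5], [0.0, 405.0, 208.2], [0.0, 0.0, 1.0]] [[0.0279, -0.9909, 0.1317, 0.4027], [-0.9996, -0.0273, 0.0065, 0.0086], [-0.0028, -0.1318, -0.9913, 1.1423], [0.0, 0.0, 0.0, 1.0]]
```

View pics/scene0.png

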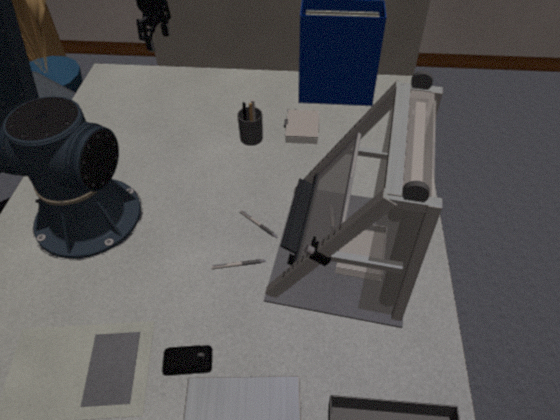

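View pics/top0.png

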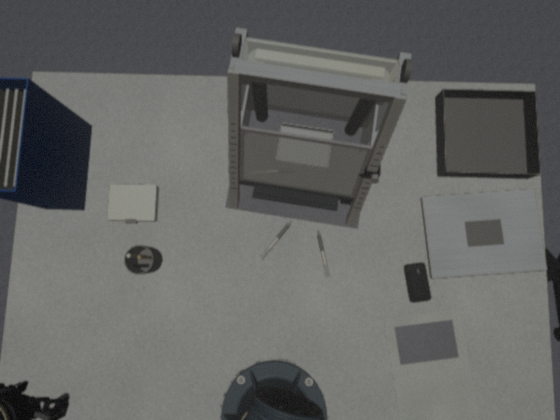

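The scene view shows the lip as a dark band near (298,215) and the pointer clip near (318,253). In the top view the lip is at about (295,197), the clip at about (371,173), and the base front corners at about (227,207) and (358,227).

```bash
python3 - <<'E'
import cv2,numpy as np
a=cv2.imread('pics/scene0.png')[165:310,255:355]; b=cv2.imread('pics/top0.png')[140:240,215:395]
f=lambda i,k:np.clip(cv2.resize(i,None,fx=k,fy=k,interpolation=cv2.INTER_CUBIC).astype(float)*1.7,0,255).astype(np.uint8)
A=f(a,4);B=f(b,2.2)
o=np.zeros((580,800,3),np.uint8);o[:,:400]=A;o[:220,400:796]=B
cv2.imwrite('pics/crop0.png',o)
E
```

```text
(no output)
```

View pics/crop0.png

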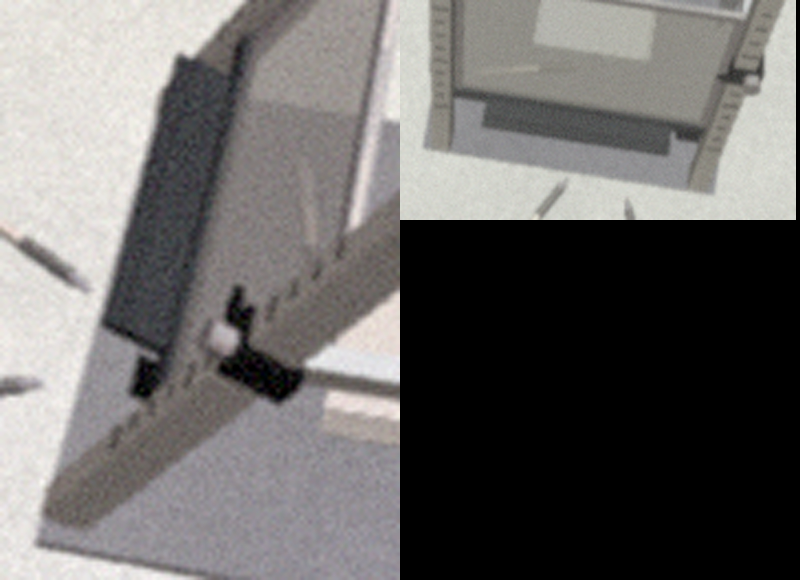

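The crop resolves these points:

| Point | Scene pixel | Top pixel |
|---|---|---|
| Index tab | (292,259) | (347,200) |
| Dart tip | (315,237) | (361,175) |
| Lip outer right corner | (281,245.5) | (337,210.5) |
| Lip outer left corner | (300,179) | (253,197) |

I'll triangulate these now.

```bash
cat >h.py <<'E'
from station import ctrl
import numpy as np
def ray(n,u,v):
    m=ctrl.camera_model(n);T=np.array(m['world_from_camera']);d=T[:3,:3]@np.linalg.inv(m['mtx'])@[u,v,1];return T[:3,3],d
def plane(n,u,v,z):
    o,d=ray(n,u,v);return o+d*(z-o[2])/d[2]
def tri(a,b):
    (o,d),(p,e)=ray('scene',*a),ray('top',*b)
    k=np.linalg.lstsq(np.c_[d,-e],p-o,rcond=None)[0];x,y=o+k[0]*d,p+k[1]*e
    return (x+y)/2,np.linalg.norm(x-y)
E
python3 - <<'E'
from h import *
np.set_printoptions(precision=4,suppress=True)
L=plane('top',226.4,207.3,.006);R=plane('top',357.3,227.3,.006);print(L,R,np.linalg.norm(L-R),plane('scene',264.5,300.7,.003))
v=R-L;yaw=np.degrees(np.arctan2(v[0],-v[1]));print('yaw',yaw)
t={k:tri(*p) for k,p in dict(tab=((291.7,259.2),(346.8,200)),dart=((315,237),(361.4,175)),lipR=((281.2,245.5),(336.8,210.5)),lipL=((300,178.7),(253.2,196.8))).items()}
o=(L+R)/2;a=np.radians(yaw);X=np.array([np.cos(a),np.sin(a),0]);Y=np.array([-np.sin(a),np.cos(a),0])
s=.5;c=.866
for k,(p,e) in t.items():
    q=p-o; h=np.array([q@X,q@Y,p[2]]);print(k,p,'err',e,'hood',h,'up',h[0]*s+h[2]*c,'in',h[0]*c-h[2]*s)
E
```

```text
[0.5524 0.1494 0.006 ] [ 0.5059 -0.2209  0.006 ] 0.3732988204925069 [ 0.5056 -0.2227  0.003 ]
yaw -7.165140876009509
tab [ 0.5658 -0.1735  0.1075] err 0.0016711272532537083 hood [ 0.0535 -0.1321  0.1075] up 0.11988968607200094 in -0.007412521481908511
dart [ 0.6118 -0.1888  0.2111] err 0.0027857451817224956 hood [ 0.1011 -0.1415  0.2111] up 0.23335739145182588 in -0.01798335370807659
lipR [ 0.5381 -0.1458  0.1184] err 0.0019299283202040885 hood [ 0.0226 -0.1081  0.1184] up 0.11381050190604775 in -0.03961960489827128
lipL [0.5673 0.0682 0.1212] err 0.0022378112153594865 hood [0.0249 0.1078 0.1212] up 0.11736443993083241 in -0.039052854583485036
```

```bash
cat >>h.py <<'E'
from scipy.spatial.transform import Rotation as Ro
YAW=-7.5; O=np.array([.5292,-.0358,0])
def rel(p,R):
    s=ctrl.sense();R0=Ro.from_euler('xyz',s['tool_rot'],degrees=True)
    print('t',s['time_s'],'shift',np.round(R0.inv().apply(np.array(p)-s['ee_pos']),4),'rot',np.round((R0.inv()*R).as_rotvec(degrees=True),2),'j',np.round(s['joint_pos'],1),'F',np.round(s['contact_force'],1),'w',s['width'])
def hood(up,inn,y=0):
    return O+Ro.from_euler('z',YAW,degrees=True).apply([up*.5+inn*.866,y,up*.866-inn*.5])
DOWN=Ro.from_euler('z',YAW,degrees=True)*Ro.from_matrix(np.array([[-1,0,0],[0,1,0],[0,0,-1.]]).T)
PUSH=DOWN*Ro.from_euler('y',-60,degrees=True)
E
python3 -c "
from h import *
print(PUSH.as_matrix(),hood(.084,-.1),hood(.084,-.021)); rel([.42,-.03,.26],DOWN)"
```

```text
[[-4.95722431e-01  1.30526192e-01  8.58616436e-01]
 [ 6.52630961e-02  9.91444861e-01 -1.13038998e-01]
 [-8.66025404e-01  6.93889390e-18 -5.00000000e-01]] [ 0.48498156 -0.02997853  0.122744  ] [ 0.55281027 -0.03890835  0.083244  ]
t 0.1 shift [-0.4151 -0.4291 -0.0177] rot [-0.05 -0.   -6.24] j [76.3 12.2 -2.  75.8 -0.  90. ] F [-0.5 -0.2 -0.6] w 1.0005935014631657
```

Emit:
play_rows([
  {"x":-0.07,"y":-0.07,"z":-0.018,"ax":0,"ay":0,"az":-1,"gripper":-1},
  {"x":-0.14,"y":-0.14,"z":-0.018,"ax":0,"ay":0,"az":-2,"gripper":-1},
  {"x":-0.21,"y":-0.21,"z":-0.018,"ax":0,"ay":0,"az":-3,"gripper":-1},
  {"x":-0.28,"y":-0.28,"z":-0.018,"ax":0,"ay":0,"az":-4,"gripper":-1},
  {"x":-0.35,"y":-0.36,"z":-0.018,"ax":0,"ay":0,"az":-5,"gripper":-1},
  {"x":-0.415,"y":-0.429,"z":-0.018,"ax":0,"ay":0,"az":-6.2,"gripper":-1},
  {"x":-0.415,"y":-0.429,"z":-0.018,"ax":0,"ay":0,"az":-6.2,"gripper":-1},
  {"x":-0.415,"y":-0.429,"z":-0.018,"ax":0,"ay":0,"az":-6.2,"gripper":-1},
  {"x":-0.415,"y":-0.429,"z":-0.018,"ax":0,"ay":0,"az":-6.2,"gripper":-1},
  {"x":-0.415,"y":-0.429,"z":-0.018,"ax":0,"ay":0,"az":-6.2,"gripper":-1},
  {"x":-0.415,"y":-0.429,"z":-0.018,"ax":0,"ay":0,"az":-6.2,"gripper":-1},
  {"x":-0.415,"y":-0.429,"z":-0.018,"ax":0,"ay":0,"az":-6.2,"gripper":-1},
])

```text
time_s: 1.6
ee_pos: [0.4196, -0.0294, 0.2601]
tool_rot: [180.0, -0.0, 172.4]
contact_force: [0.7, 0.3, -0.0]
width: -0.0
grip_force: 0.0
```

```bash
python3 -c "
from h import *
rel(hood(.1,-.12),PUSH)"
```

```text
t 1.6 shift [-0.0556  0.008   0.1134] rot [-3.000e-02 -6.005e+01 -7.000e-02] j [ -4.    2.7 -10.4  76.9   0.    3.5] F [ 0.7  0.3 -0. ] w -0.0002672376975710819
```

Emit:
play_rows([
  {"x":-0.01,"y":0,"z":0,"ay":-10,"gripper":-1},
  {"x":-0.02,"y":0,"z":0,"ay":-20,"gripper":-1},
  {"x":-0.03,"y":0,"z":0.01,"ay":-30,"gripper":-1},
  {"x":-0.04,"y":0.004,"z":0.02,"ay":-40,"gripper":-1},
  {"x":-0.05,"y":0.008,"z":0.03,"ay":-50,"gripper":-1},
  {"x":-0.055,"y":0.008,"z":0.05,"ay":-60,"gripper":-1},
  {"x":-0.055,"y":0.008,"z":0.07,"ay":-60,"gripper":-1},
  {"x":-0.055,"y":0.008,"z":0.09,"ay":-60,"gripper":-1},
  {"x":-0.055,"y":0.008,"z":0.113,"ay":-60,"gripper":-1},
  {"x":-0.055,"y":0.008,"z":0.113,"ay":-60,"gripper":-1},
  {"x":-0.055,"y":0.008,"z":0.113,"ay":-60,"gripper":-1},
])

```text
$.steps[0]: bad value
```

```bash
python3 -c "
from h import *
rel(hood(.084,-.021),PUSH)
import cv2
w=ctrl.get_image('wrist')[0];a=ctrl.get_image('scene')[0][130:330,180:380]
o=np.zeros((600,800,3),np.uint8);o[:315,:420]=cv2.resize(w,(420,315));o[220:600,420:800]=cv2.resize(a,(380,380),interpolation=2)
cv2.imwrite('pics/b.png',np.clip(o*1.6,0,255).astype(np.uint8))"
```

```text
t 1.6 shift [-0.1334  0.0081  0.1767] rot [-3.000e-02 -6.005e+01 -7.000e-02] j [ -4.    2.7 -10.4  76.9   0.    3.5] F [ 0.7  0.3 -0. ] w -0.0002672376975710819
```

View pics/b.png

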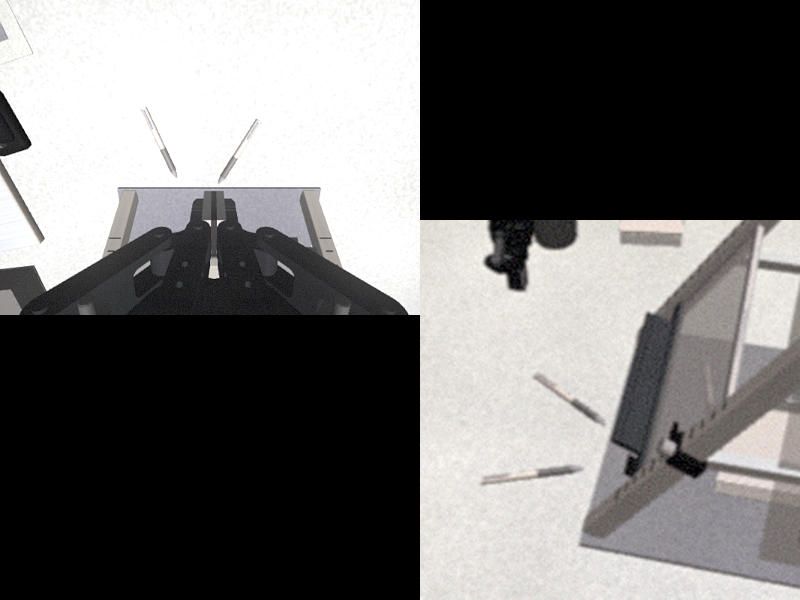

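The wrist view shows the gripper centred between the rails, with the pens clear and the lip undisturbed. The move was refused because each row needs every key. I'll check the wrist camera offset before tilting.

```bash
python3 -c "
from h import *
H=np.array(ctrl.camera_model('wrist')['hand_eye']);print(np.round(H,3))"
```

```text
[[ 0.001 -0.948 -0.318  0.082]
 [ 1.     0.001 -0.001 -0.   ]
 [ 0.001 -0.318  0.948 -0.132]
 [ 0.     0.     0.     1.   ]]
```

Emit:
play_rows([
  {"x":-0.01,"y":0,"z":0,"ax":0,"ay":-10,"az":0,"gripper":-1},
  {"x":-0.02,"y":0,"z":0,"ax":0,"ay":-20,"az":0,"gripper":-1},
  {"x":-0.03,"y":0,"z":0,"ax":0,"ay":-30,"az":0,"gripper":-1},
  {"x":-0.03,"y":0.004,"z":0,"ax":0,"ay":-40,"az":0,"gripper":-1},
  {"x":-0.03,"y":0.008,"z":0,"ax":0,"ay":-50,"az":0,"gripper":-1},
  {"x":-0.03,"y":0.008,"z":0,"ax":0,"ay":-60,"az":0,"gripper":-1},
  {"x":-0.03,"y":0.008,"z":0,"ax":0,"ay":-60,"az":0,"gripper":-1},
  {"x":-0.03,"y":0.008,"z":0,"ax":0,"ay":-60,"az":0,"gripper":-1},
  {"x":-0.03,"y":0.008,"z":0,"ax":0,"ay":-60,"az":0,"gripper":-1},
])

```text
time_s: 2.82
ee_pos: [0.455, -0.0241, 0.2754]
tool_rot: [-179.8, 58.6, 172.5]
contact_force: [-0.3, -0.6, 0.2]
width: -0.001
grip_force: 0.0
```

```bash
python3 -c "
from h import *
rel(hood(.084,-.11),PUSH)
import cv2
w=ctrl.get_image('wrist')[0];a=ctrl.get_image('scene')[0][130:330,180:380]
o=np.zeros((600,800,3),np.uint8);o[:315,:420]=cv2.resize(w,(420,315));o[220:600,420:800]=cv2.resize(a,(380,380),interpolation=2)
cv2.imwrite('pics/c.png',np.clip(o*1.6,0,255).astype(np.uint8))"
```

```text
t 2.825 shift [ 0.1147 -0.0017  0.0955] rot [-0.14 -1.36  0.02] j [  3.1 -38.5 -65.    5.3  -9.2   5.5] F [-0.3 -0.6  0.2] w -0.001031683717250527
```

View pics/c.png

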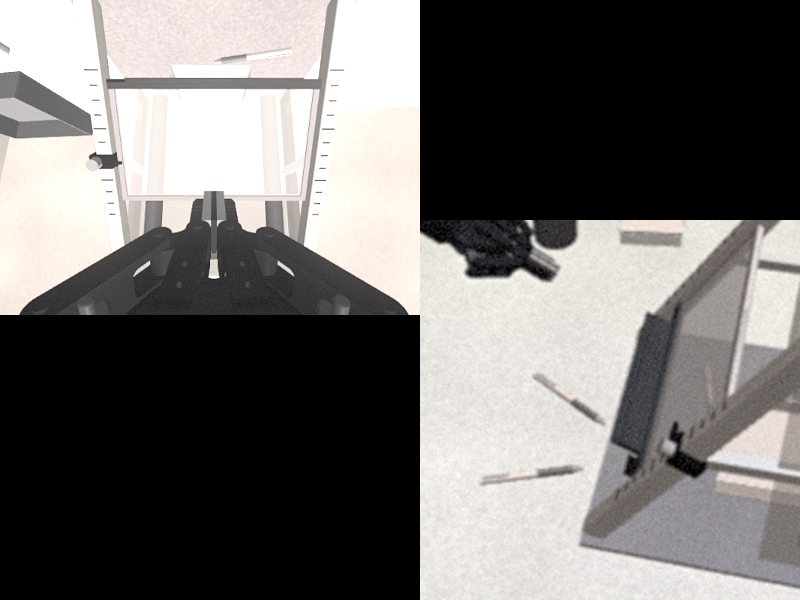

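The wrist view now shows the pointer clip at about (105,161) and the lip bar at about (213,83). Joint 3 is at its limit, so I'll fit a planar kinematic model to plan the entry.

```bash
cat >k.py <<'E'
import numpy as np
D=[([76.261,12.198,-1.971,75.831],np.hypot(.1187,.4854),.2418),([-4,2.7,-10.4,76.9],np.hypot(.4196,.0294),.2601),([3.1,-38.5,-65,5.3],.455,.2754)]
A=[];b=[]
def rows(q2,q3,q4):
    s,c=np.sin,np.cos;q2,q3,q4=np.radians([q2,q3,q4]);f=q2-q3;t=f+q4
    return [[1,0,s(q2),c(f),c(t)],[0,1,c(q2),-s(f),-s(t)]]
for q,r,z in D: A+=rows(*q[1:]);b+=[r,z]
A=np.array(A);b=np.array(b);x,_,rk,sv=np.linalg.lstsq(A,b,rcond=None);print(x,rk,sv,A@x-b)
E
python3 k.py
```

```text
[-0.05260768  0.34443776  0.49287059  0.46214911  0.47160368] 5 [3.09446866 2.22367848 0.67084762 0.16608029 0.04357224] [-8.19063188e-05 -3.48906440e-04  1.03105788e-04  3.10818510e-04
 -2.11994696e-05  3.80879295e-05]
```

```bash
cat >>k.py <<'E'
from scipy.optimize import fsolve
from h import hood
for pit in(30,35,40,45,50):
  for up,inn in((.084,-.11),(.09,-.035),(.21,-.035)):
    p=hood(up,inn);r=np.hypot(*p[:2])
    def g(q): return np.array(rows(q[0],q[1],pit-q[0]+q[1]))@x-[r,p[2]]
    q,_,ok,_=fsolve(g,[-20,-50],full_output=1);print(pit,up,inn,np.round(p,3),np.round([q[0],q[1],pit-q[0]+q[1]],1),ok)
E
python3 k.py
```

```text
[-0.05260768  0.34443776  0.49287059  0.46214911  0.47160368] 5 [3.09446866 2.22367848 0.67084762 0.16608029 0.04357224] [-8.19063188e-05 -3.48906440e-04  1.03105788e-04  3.10818510e-04
 -2.11994696e-05  3.80879295e-05]
30 0.084 -0.11 [ 0.476 -0.029  0.128] [ 12.6 -75.7 -58.2] 1
30 0.09 -0.035 [ 0.544 -0.038  0.095] [ 24.4 -67.4 -61.8] 1
30 0.21 -0.035 [ 0.603 -0.046  0.199] [  2.4 -58.  -30.4] 1
35 0.084 -0.11 [ 0.476 -0.029  0.128] [ -0.1 -71.9 -36.8] 1
35 0.09 -0.035 [ 0.544 -0.038  0.095] [ 15.  -64.6 -44.6] 1
35 0.21 -0.035 [ 0.603 -0.046  0.199] [ -1.1 -53.7 -17.6] 1
40 0.084 -0.11 [ 0.476 -0.029  0.128] [ -6.7 -67.4 -20.7] 1
40 0.09 -0.035 [ 0.544 -0.038  0.095] [  8.7 -60.8 -29.5] 1
40 0.21 -0.035 [ 0.603 -0.046  0.199] [ -2.7 -49.   -6.3] 1
45 0.084 -0.11 [ 0.476 -0.029  0.128] [ -9.5 -62.6  -8. ] 1
45 0.09 -0.035 [ 0.544 -0.038  0.095] [  5.1 -56.4 -16.6] 1
45 0.21 -0.035 [ 0.603 -0.046  0.199] [ -2.8 -43.9   3.9] 1
50 0.084 -0.11 [ 0.476 -0.029  0.128] [-10.  -57.5   2.5] 1
50 0.09 -0.035 [ 0.544 -0.038  0.095] [  3.6 -51.6  -5.2] 1
50 0.21 -0.035 [ 0.603 -0.046  0.199] [ -1.9 -38.6  13.3] 1
```

```bash
cat >>h.py <<'E'
P45=DOWN*Ro.from_euler('y',-45,degrees=True)
def hx(x,z,y=0): return O+Ro.from_euler('z',YAW,degrees=True).apply([x,y,z])
E
python3 -c "
from h import *
rel(hx(-.045,.144),P45)"
```

```text
t 2.925 shift [ 0.0968 -0.0014  0.094 ] rot [-0.17 13.66 -0.02] j [  3.1 -38.5 -65.    5.2  -9.2   5.5] F [ 0.7 -0.8  0.1] w 0.0016476512756441763
```

Emit:
play_rows([
  {"x":0,"y":0,"z":0,"ax":0,"ay":8,"az":0,"gripper":-1},
  {"x":0.01,"y":0,"z":0.01,"ax":0,"ay":14,"az":0,"gripper":-1},
  {"x":0.03,"y":0,"z":0.03,"ax":0,"ay":14,"az":0,"gripper":-1},
  {"x":0.05,"y":0,"z":0.05,"ax":0,"ay":14,"az":0,"gripper":-1},
  {"x":0.075,"y":0,"z":0.075,"ax":0,"ay":14,"az":0,"gripper":-1},
  {"x":0.097,"y":0,"z":0.094,"ax":0,"ay":14,"az":0,"gripper":-1},
  {"x":0.097,"y":0,"z":0.094,"ax":0,"ay":14,"az":0,"gripper":-1},
  {"x":0.097,"y":0,"z":0.094,"ax":0,"ay":14,"az":0,"gripper":-1},
  {"x":0.097,"y":0,"z":0.094,"ax":0,"ay":14,"az":0,"gripper":-1},
  {"x":0.097,"y":0,"z":0.094,"ax":0,"ay":14,"az":0,"gripper":-1},
])

```text
time_s: 4.18
ee_pos: [0.486, -0.0285, 0.1465]
tool_rot: [-179.9, 44.9, 172.4]
contact_force: [-0.7, 0.0, 0.2]
width: -0.004
grip_force: 0.0
```

```bash
python3 -c "
from h import *
rel(hx(.005,.094),P45)"
```

```text
t 4.175 shift [ 0.0025 -0.0014  0.0716] rot [-0.14 -0.08 -0.07] j [  0.1 -16.4 -64.5  -2.7  -5.5   5.4] F [-0.7  0.   0.2] w -0.0039125409689056275
```

Emit:
play_rows([
  {"x":0.0025,"y":-0.001,"z":0.02,"ax":0,"ay":0,"az":0,"gripper":-1},
  {"x":0.0025,"y":-0.001,"z":0.04,"ax":0,"ay":0,"az":0,"gripper":-1},
  {"x":0.0025,"y":-0.001,"z":0.06,"ax":0,"ay":0,"az":0,"gripper":-1},
  {"x":0.0025,"y":-0.001,"z":0.0715,"ax":0,"ay":0,"az":0,"gripper":-1},
  {"x":0.0025,"y":-0.001,"z":0.0715,"ax":0,"ay":0,"az":0,"gripper":-1},
  {"x":0.0025,"y":-0.001,"z":0.0715,"ax":0,"ay":0,"az":0,"gripper":-1},
])

```text
time_s: 4.92
ee_pos: [0.5335, -0.036, 0.0934]
tool_rot: [-179.9, 44.8, 172.4]
contact_force: [0.4, 0.5, 0.1]
width: 0.002
grip_force: 0.0
```

```bash
python3 -c "
from h import *
rel(hx(.005,.094),P45)
import cv2
w=ctrl.get_image('wrist')[0];a=ctrl.get_image('scene')[0][130:330,180:380]
o=np.zeros((600,800,3),np.uint8);o[:315,:420]=cv2.resize(w,(420,315));o[220:600,420:800]=cv2.resize(a,(380,380),interpolation=2)
cv2.imwrite('pics/d.png',np.clip(o*1.3,0,255).astype(np.uint8))"
```

```text
t 4.925 shift [-0.0009 -0.0004  0.    ] rot [-0.15 -0.16 -0.06] j [ -1.3  -1.7 -64.8 -17.8  -4.5   4.5] F [0.4 0.5 0.1] w 0.002283752985007763
```

View pics/d.png

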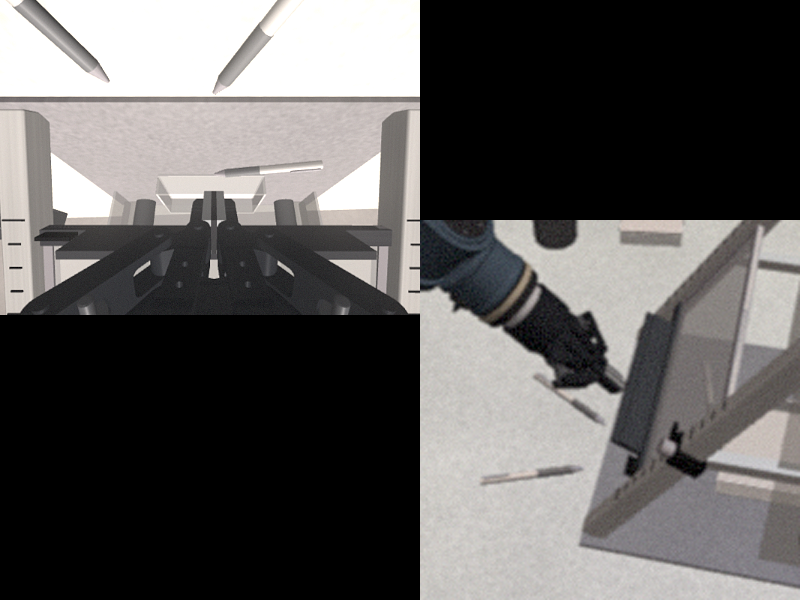

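The fingertips are below the lip: in the scene view they vanish behind the lip edge, and nothing has been touched. I'll start the push slowly.

Emit:
play_rows([
  {"x":-0.003,"y":0,"z":-0.0008,"ax":0,"ay":0,"az":0,"gripper":-1},
  {"x":-0.006,"y":0,"z":-0.0016,"ax":0,"ay":0,"az":0,"gripper":-1},
  {"x":-0.009,"y":0,"z":-0.0024,"ax":0,"ay":0,"az":0,"gripper":-1},
  {"x":-0.012,"y":0,"z":-0.0032,"ax":0,"ay":0,"az":0,"gripper":-1},
  {"x":-0.015,"y":0,"z":-0.004,"ax":0,"ay":0,"az":0,"gripper":-1},
  {"x":-0.018,"y":0,"z":-0.0048,"ax":0,"ay":0,"az":0,"gripper":-1},
  {"x":-0.021,"y":0,"z":-0.0056,"ax":0,"ay":0,"az":0,"gripper":-1},
  {"x":-0.024,"y":0,"z":-0.0064,"ax":0,"ay":0,"az":0,"gripper":-1},
  {"x":-0.027,"y":0,"z":-0.0072,"ax":0,"ay":0,"az":0,"gripper":-1},
  {"x":-0.03,"y":0,"z":-0.008,"ax":0,"ay":0,"az":0,"gripper":-1},
  {"x":-0.033,"y":0,"z":-0.0088,"ax":0,"ay":0,"az":0,"gripper":-1},
])

```text
time_s: 6.4
ee_pos: [0.5507, -0.0383, 0.1225]
tool_rot: [-179.9, 44.8, 172.4]
contact_force: [-1.6, 0.3, -1.6]
width: -0.001
grip_force: 1.1
```

```bash
python3 -c "
from h import *
rel(hx(.005,.094),P45)
import cv2
w=ctrl.get_image('wrist')[0];a=ctrl.get_image('scene')[0][180:300,250:350]
cv2.imwrite('pics/sc1.png',a)
o=np.zeros((600,800,3),np.uint8);o[:315,:420]=cv2.resize(w,(420,315));o[120:600,400:800]=cv2.resize(a,(400,480),interpolation=2)
cv2.imwrite('pics/e.png',np.clip(o*1.3,0,255).astype(np.uint8))"
```

```text
t 6.4 shift [ 0.0319 -0.0004  0.0085] rot [-0.15 -0.18 -0.06] j [ -1.6  -3.9 -60.3 -11.   -4.3   4.2] F [-1.6  0.3 -1.6] w -0.0010564025412192037
```

View pics/e.png

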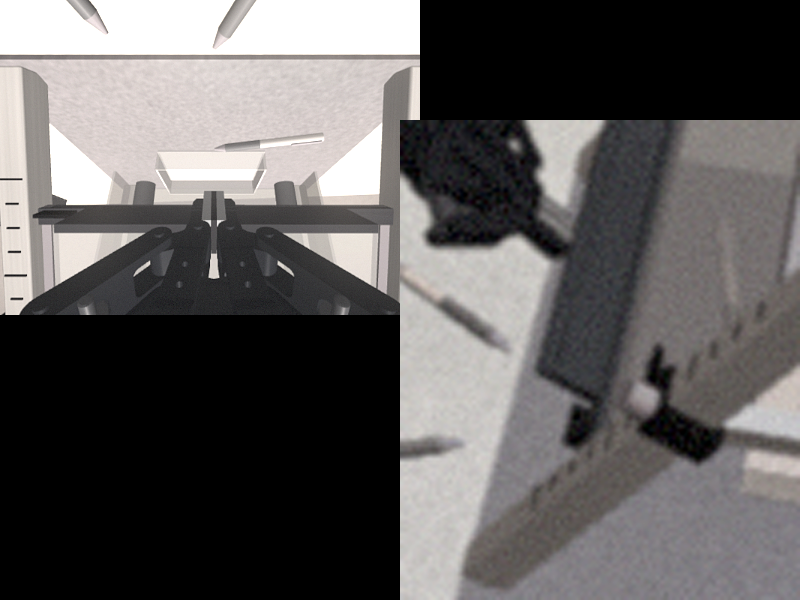

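The window is moving with about 2.3 N at the fingertips. The tab is now near scene pixel (294,256) and the dart is still at (315,237). I'll push another 60 mm.

Emit:
play_rows([
  {"x":-0.004,"y":0,"z":-0.001,"ax":0,"ay":0,"az":0,"gripper":-1},
  {"x":-0.009,"y":0,"z":-0.0024,"ax":0,"ay":0,"az":0,"gripper":-1},
  {"x":-0.014,"y":0,"z":-0.0038,"ax":0,"ay":0,"az":0,"gripper":-1},
  {"x":-0.019,"y":0,"z":-0.0051,"ax":0,"ay":0,"az":0,"gripper":-1},
  {"x":-0.024,"y":0,"z":-0.0064,"ax":0,"ay":0,"az":0,"gripper":-1},
  {"x":-0.029,"y":0,"z":-0.0078,"ax":0,"ay":0,"az":0,"gripper":-1},
  {"x":-0.034,"y":0,"z":-0.0091,"ax":0,"ay":0,"az":0,"gripper":-1},
  {"x":-0.039,"y":0,"z":-0.0105,"ax":0,"ay":0,"az":0,"gripper":-1},
  {"x":-0.044,"y":0,"z":-0.0118,"ax":0,"ay":0,"az":0,"gripper":-1},
  {"x":-0.049,"y":0,"z":-0.0131,"ax":0,"ay":0,"az":0,"gripper":-1},
  {"x":-0.054,"y":0,"z":-0.0145,"ax":0,"ay":0,"az":0,"gripper":-1},
  {"x":-0.057,"y":0,"z":-0.0153,"ax":0,"ay":0,"az":0,"gripper":-1},
])

```text
time_s: 8.0
ee_pos: [0.5803, -0.0422, 0.1738]
tool_rot: [-179.9, 44.8, 172.4]
contact_force: [-2.8, 0.4, -0.7]
width: 0.004
grip_force: 1.3
```

```bash
python3 -c "
from h import *
rel(hx(.005,.094),P45)
import cv2
a=ctrl.get_image('scene')[0][210:280,280:350];b=ctrl.get_image('top')[0][150:220,310:380];w=ctrl.get_image('wrist')[0]
cv2.imwrite('pics/w2.png',w)
o=np.zeros((600,800,3),np.uint8);o[:400,:400]=cv2.resize(a,(400,400),interpolation=2);o[:400,400:800]=cv2.resize(b,(400,400),interpolation=2);o[400:,:266]=cv2.resize(w,(266,200))
cv2.imwrite('pics/f.png',np.clip(o*1.6,0,255).astype(np.uint8))"
```

```text
t 8.0 shift [ 0.0892 -0.0003  0.0238] rot [-0.15 -0.17 -0.06] j [ -2.1  -6.  -52.2  -0.9  -4.    3.9] F [-2.8  0.4 -0.7] w 0.003959529293293489
```

View pics/f.png

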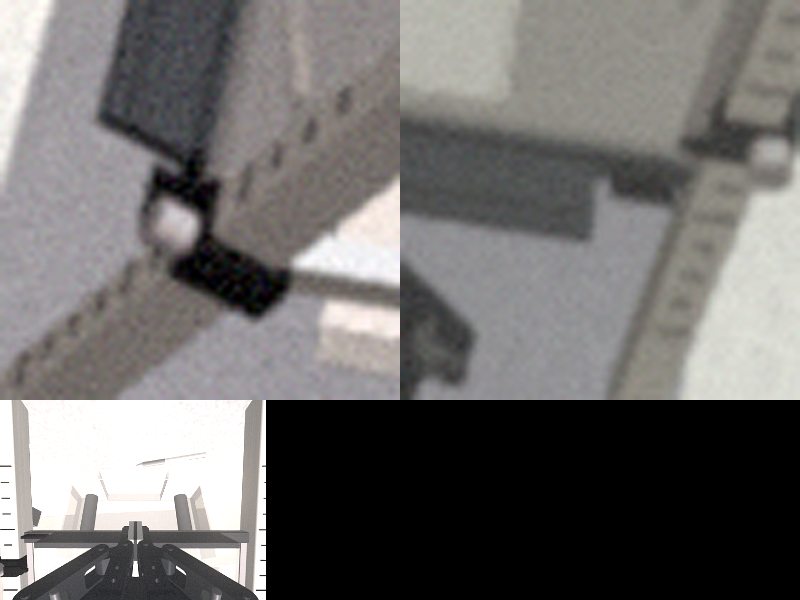

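The tab is now close below the dart. In the top crop the tab is near (650,185) and the dart tip near (685,145). The wrist view also shows both at its left edge, so I'll zoom in there.

```bash
python3 -c "
import cv2,numpy as np
w=cv2.imread('pics/w2.png')[250:400,0:160]
cv2.imwrite('pics/g.png',np.clip(cv2.resize(w,(640,600),interpolation=2)*1.5+15,0,255).astype(np.uint8))"
```

```text
(no output)
```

View pics/g.png

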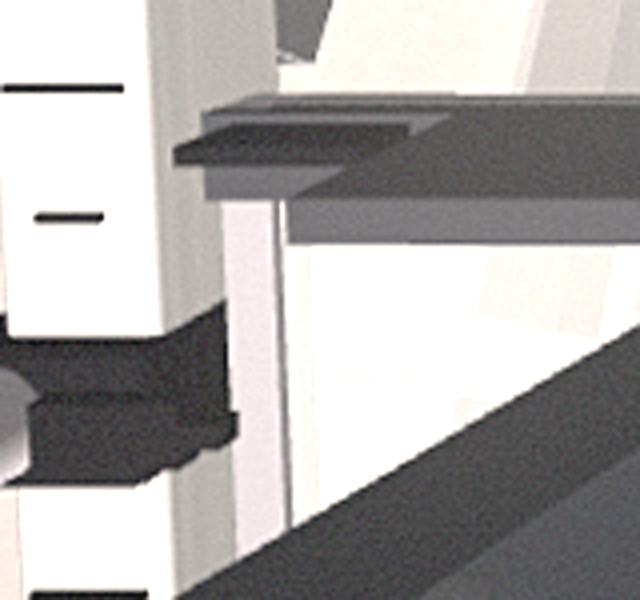

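The zoom shows the tab slab with its front edge at zoomed (175–340,160) and the dart tip at (237,425). The lip's 9 mm thickness spans 45 px there. I'll read the wrist depth at these points.

```bash
cat >w.py <<'E'
from h import *
def wpts(d,s,pts):
    m=ctrl.camera_model('wrist');R=Ro.from_euler('xyz',s['tool_rot'],degrees=True).as_matrix()
    H=np.array(m['hand_eye']);K=np.linalg.inv(m['mtx']);out=[]
    Rh=Ro.from_euler('z',YAW,degrees=True).as_matrix()
    for u,v,dz in pts:
        z=dz if dz else d[int(round(v)),int(round(u))]
        p=R@((H@np.r_[K@[u,v,1]*z,1])[:3])+s['ee_pos'];q=Rh.T@(p-O)
        out.append([u,v,z,q[0]*.5+q[2]*.866,q[0]*.866-q[2]*.5,q[1]])
    return np.array(out)
E
python3 - <<'E'
from w import *
import cv2
np.set_printoptions(precision=4,suppress=True)
s=ctrl.sense();im,d=ctrl.get_image('wrist');np.save('pics/w3.npy',d);cv2.imwrite('pics/w3.png',im)
print('u v depth up in y')
Z=[(250,150),(250,158),(200,158),(300,135),(350,135),(230,425),(233,418),(220,425),(215,420),(220,370),(200,410),(100,440),(60,88),(60,217),(80,595),(450,220),(450,195),(450,150)]
print(wpts(d,s,[(a/4,250+b/4,0) for a,b in Z]))
E
```

```text
u v depth up in y
[[ 62.5    287.5      0.1802   0.1893  -0.0141  -0.1314]
 [ 62.5    289.5      0.1814   0.1908  -0.0129  -0.1323]
 [ 50.     289.5      0.181    0.1907  -0.0134  -0.1394]
 [ 75.     283.75     0.1856   0.1887  -0.0087  -0.1277]
 [ 87.5    283.75     0.1854   0.1886  -0.0088  -0.1199]
 [ 57.5    356.25     0.1817   0.2307  -0.015   -0.1354]
 [ 58.25   354.5      0.1822   0.2298  -0.0146  -0.1353]
 [ 55.     356.25     0.1806   0.2301  -0.0161  -0.1361]
 [ 53.75   355.       0.1803   0.2291  -0.0164  -0.1366]
 [ 55.     342.5      0.1996   0.2314   0.0028  -0.1504]
 [ 50.     352.5      0.1962   0.2361  -0.0009  -0.1511]
 [ 25.     360.       0.1795   0.2316  -0.0174  -0.1529]
 [ 15.     272.       0.1833   0.181   -0.0105  -0.1622]
 [ 15.     304.25     0.1858   0.2012  -0.0093  -0.1644]
 [ 20.     398.75     0.1896   0.2614  -0.009   -0.1646]
 [112.5    305.       0.1538   0.1897  -0.0405  -0.0868]
 [112.5    298.75     0.1572   0.1877  -0.0369  -0.0888]
 [112.5    287.5      0.1736   0.1872  -0.0204  -0.0981]]
```

```bash
python3 - <<'E'
from w import *
import cv2
np.set_printoptions(precision=4,suppress=True,linewidth=150)
s=ctrl.sense();im=cv2.imread('pics/w3.png');d=np.load('pics/w3.npy')
g=im.max(2)
for lo,hi in((325,375),(278,294)):
  vv,uu=np.nonzero(g[lo:hi,:100]<75);P=wpts(d,s,[(u,v,0) for u,v in zip(uu,vv+lo)])
  for y in np.arange(-.160,-.112,.004):
    for a,b in((-.022,-.0075),(-.0075,.03)):
      q=P[(abs(P[:,5]-y)<.002)&(P[:,4]>a)&(P[:,4]<b)]
      if len(q)>3: print('%.3f in%.3f..%.3f n%d'%(y,q[:,4].min(),q[:,4].max(),len(q)),'up',np.percentile(q[:,3],[2,50,98]))
  print()
E
```

```text
-0.160 in-0.019..-0.008 n248 up [0.2202 0.2272 0.2405]
-0.156 in-0.019..-0.008 n249 up [0.2202 0.2269 0.2404]
-0.152 in-0.019..-0.008 n307 up [0.2202 0.2263 0.2404]
-0.152 in-0.007..0.006 n306 up [0.2205 0.227  0.2366]
-0.148 in-0.019..-0.008 n149 up [0.2234 0.2297 0.236 ]
-0.148 in-0.007..0.003 n16 up [0.2218 0.229  0.2366]
-0.144 in-0.019..-0.013 n142 up [0.226  0.2299 0.2358]
-0.140 in-0.019..-0.013 n102 up [0.226  0.2297 0.2353]
-0.136 in-0.019..-0.014 n69 up [0.2288 0.2305 0.233 ]

-0.148 in-0.002..0.001 n27 up [0.1875 0.189  0.197 ]
-0.144 in-0.015..-0.008 n19 up [0.1888 0.1894 0.1912]
-0.144 in-0.007..0.001 n45 up [0.1873 0.189  0.1966]
-0.140 in-0.015..-0.008 n57 up [0.1887 0.1894 0.1916]
-0.140 in-0.006..0.000 n45 up [0.1875 0.1889 0.197 ]
-0.136 in-0.015..-0.008 n49 up [0.1886 0.1896 0.1915]
-0.136 in-0.007..0.002 n48 up [0.1872 0.1888 0.1965]
-0.132 in-0.015..-0.008 n53 up [0.1887 0.1892 0.1918]
-0.132 in-0.007..0.000 n46 up [0.1875 0.1889 0.1964]
-0.128 in-0.015..-0.008 n49 up [0.1885 0.1896 0.1915]
-0.128 in-0.007..0.001 n47 up [0.1873 0.189  0.1966]
-0.124 in-0.015..-0.008 n50 up [0.1886 0.1896 0.1916]
-0.124 in-0.007..0.001 n35 up [0.1873 0.1888 0.1914]
-0.120 in-0.014..-0.008 n51 up [0.1886 0.1894 0.1915]
-0.120 in-0.007..0.001 n37 up [0.1873 0.1889 0.1893]
-0.116 in-0.015..-0.008 n50 up [0.1887 0.19   0.1912]
-0.116 in-0.007..-0.001 n25 up [0.188  0.1892 0.1911]
```

The clip and dart centre is at up = 0.2306 and the tab centre at 0.1901, so 40.5 mm remain. I'll push 38 mm and re-measure.

Emit:
play_rows([
  {"x":-0.004,"y":0,"z":-0.001,"ax":0,"ay":0,"az":0,"gripper":-1},
  {"x":-0.008,"y":0,"z":-0.0021,"ax":0,"ay":0,"az":0,"gripper":-1},
  {"x":-0.012,"y":0,"z":-0.0032,"ax":0,"ay":0,"az":0,"gripper":-1},
  {"x":-0.016,"y":0,"z":-0.0043,"ax":0,"ay":0,"az":0,"gripper":-1},
  {"x":-0.02,"y":0,"z":-0.0054,"ax":0,"ay":0,"az":0,"gripper":-1},
  {"x":-0.024,"y":0,"z":-0.0064,"ax":0,"ay":0,"az":0,"gripper":-1},
  {"x":-0.028,"y":0,"z":-0.0075,"ax":0,"ay":0,"az":0,"gripper":-1},
  {"x":-0.031,"y":0,"z":-0.0083,"ax":0,"ay":0,"az":0,"gripper":-1},
  {"x":-0.034,"y":0,"z":-0.0091,"ax":0,"ay":0,"az":0,"gripper":-1},
  {"x":-0.0355,"y":0,"z":-0.0095,"ax":0,"ay":0,"az":0,"gripper":-1},
  {"x":-0.0367,"y":0,"z":-0.0098,"ax":0,"ay":0,"az":0,"gripper":-1},
  {"x":-0.0367,"y":0,"z":-0.0098,"ax":0,"ay":0,"az":0,"gripper":-1},
])

```text
time_s: 9.7
ee_pos: [0.5991, -0.0447, 0.2064]
tool_rot: [-179.9, 44.8, 172.4]
contact_force: [-1.4, 0.3, -0.1]
width: -0.001
grip_force: 0.6
```

```bash
cat >m.py <<'E'
from w import *
import cv2,sys
np.set_printoptions(precision=4,suppress=True,linewidth=150)
s=ctrl.sense();print(s['time_s'],s['contact_force'])
im,d=ctrl.get_image('wrist');cv2.imwrite('pics/w%s.png'%sys.argv[1],im)
vv,uu=np.nonzero((im[200:,:120].max(2)<75)&(d[200:,:120]>0));P=wpts(d,s,[(u,v,0) for u,v in zip(uu,vv+200)])
for n,a,b,m in(('clip',-.165,-.153,.0075),('tip',-.150,-.134,.0075),('tab',-.131,-.114,.008)):
    q=P[(P[:,5]>a)&(P[:,5]<b)&(P[:,4]>-.022)&(P[:,4]<-m)];print(n,len(q),np.percentile(q[:,3],[1,2,50,98,99]) if len(q) else '')
w=im[250:400,0:160];cv2.imwrite('pics/wz%s.png'%sys.argv[1],np.clip(cv2.resize(w,(640,600),interpolation=2)*1.5+15,0,255).astype(np.uint8))
E
python3 m.py 4
```

```text
9.7 [-1.4231  0.3252 -0.076 ]
clip 841 [0.1812 0.1813 0.2291 0.3012 0.3017]
tip 571 [0.226  0.2261 0.2297 0.236  0.2364]
tab 218 [0.226  0.2261 0.227  0.2293 0.2293]
```

View pics/wz4.png

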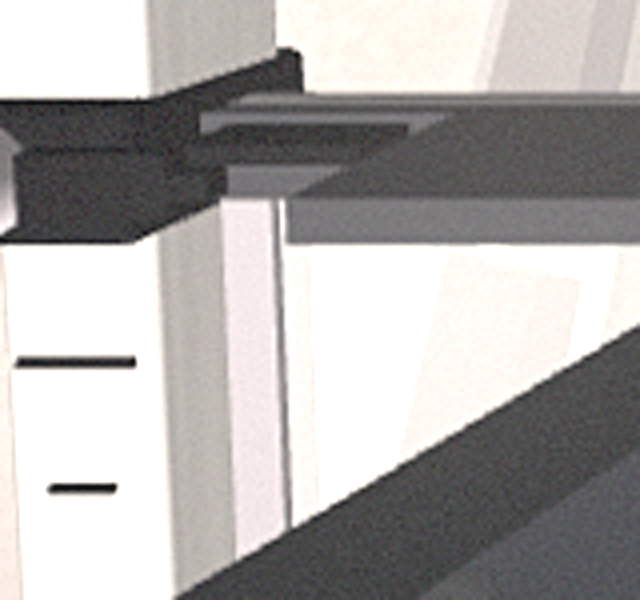

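The tab front edge is about 3 mm below the dart tip, in both depth and pixels (157 against about 178). I'll push the last 3 mm.

Emit:
play_rows([
  {"x":-0.001,"y":0,"z":-0.0003,"ax":0,"ay":0,"az":0,"gripper":-1},
  {"x":-0.002,"y":0,"z":-0.0006,"ax":0,"ay":0,"az":0,"gripper":-1},
  {"x":-0.003,"y":0,"z":-0.0008,"ax":0,"ay":0,"az":0,"gripper":-1},
  {"x":-0.003,"y":0,"z":-0.0008,"ax":0,"ay":0,"az":0,"gripper":-1},
  {"x":-0.003,"y":0,"z":-0.0008,"ax":0,"ay":0,"az":0,"gripper":-1},
])

```text
time_s: 10.38
ee_pos: [0.6006, -0.0449, 0.2091]
tool_rot: [-179.9, 44.8, 172.4]
contact_force: [-1.9, 0.7, -0.3]
width: 0.002
grip_force: 0.7
```

```bash
python3 m.py 5
```

```text
10.375 [-1.8907  0.7277 -0.3459]
clip 827 [0.1813 0.1814 0.2293 0.301  0.3013]
tip 511 [0.2261 0.2263 0.2305 0.2362 0.2364]
tab 215 [0.2291 0.2292 0.2302 0.2324 0.2325]
```

The tab centre (0.2308) is level with the dart tip (about 0.231). Now I'll back away down the rails and then out.

Emit:
play_rows([
  {"x":0.004,"y":0,"z":0.001,"ax":0,"ay":0,"az":0,"gripper":-1},
  {"x":0.01,"y":0,"z":0.0026,"ax":0,"ay":0,"az":0,"gripper":-1},
  {"x":0.016,"y":0,"z":0.0042,"ax":0,"ay":0,"az":0,"gripper":-1},
  {"x":0.018,"y":0,"z":0.0,"ax":0,"ay":0,"az":0,"gripper":-1},
  {"x":0.018,"y":0,"z":-0.02,"ax":0,"ay":0,"az":0,"gripper":-1},
  {"x":0.018,"y":0,"z":-0.04,"ax":0,"ay":0,"az":0,"gripper":-1},
  {"x":0.018,"y":0,"z":-0.06,"ax":0,"ay":0,"az":0,"gripper":-1},
  {"x":0.018,"y":0,"z":-0.07,"ax":0,"ay":0,"az":0,"gripper":-1},
  {"x":0.018,"y":0,"z":-0.07,"ax":0,"ay":0,"az":0,"gripper":-1},
  {"x":0.018,"y":0,"z":-0.07,"ax":0,"ay":0,"az":0,"gripper":-1},
])

```text
time_s: 11.68
ee_pos: [0.5391, -0.0366, 0.2454]
tool_rot: [-179.9, 44.8, 172.4]
contact_force: [0.1, -0.6, -0.8]
width: -0.003
grip_force: 0.0
```

```bash
python3 m.py 6
```

```text
11.675 [ 0.1447 -0.5758 -0.7907]
clip 417 [0.1816 0.1816 0.2296 0.321  0.3216]
tip 204 [0.2264 0.2265 0.2309 0.2361 0.2362]
tab 0
```

```bash
python3 - <<'E'
from w import *
np.set_printoptions(precision=4,suppress=True)
s=ctrl.sense();im,d=ctrl.get_image('wrist')
vv,uu=np.nonzero(d>0);k=(uu<260);P=wpts(d,s,[(u,v,0) for u,v in zip(uu[k],vv[k])]);g=im.max(2)[vv[k],uu[k]]
for n,a,b,i,j in(('tab',-.131,-.114,-.022,-.008),('tip',-.137,-.134,-.022,-.008),('lip',-.1,-.05,-.045,-.03)):
    q=(P[:,5]>a)&(P[:,5]<b)&(P[:,4]>i)&(P[:,4]<j)&(P[:,3]>.2)&(P[:,3]<.26)
    print(n,q.sum(),np.percentile(P[q,3],[2,50,98]) if q.sum() else '',np.median(g[q]) if q.sum() else '')
E
```

```text
tab 103 [0.2296 0.231  0.2328] 52.0
tip 33 [0.2294 0.231  0.2332] 46.0
lip 736 [0.2279 0.2302 0.2341] 77.0
```

The window held: the tab centre reads 0.2312 and the dart tip 0.2313. The robot is clear, so I'm handing in.

```bash
python3 -c "
from station import ctrl
print(ctrl.job_done())"
```

```text
the job is handed in; nothing more can be done
None
```

The window was pushed up gently from under the lip until its index tab was level with the pointer (within about 1 mm, measured after backing off), the arm was withdrawn clear, and the job is handed in at about 12 s.

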